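# Close the printer's service cover and hold it shut

## Robot

A 6-joint arm with a two-finger parallel gripper is mounted at the origin on the work surface. World frame = base frame: x ahead of the robot, y to its left, z up, the work surface at z = 0. Lengths are in m, angles in degrees, forces in N, time in s.
With the tool pointing down it reaches from about 0.4 to 0.825 m from the base axis. Payload 7 kg.
Tool frame: the origin (TCP) lies on the centre line of the jaws, within the pads' length; the fingertips stand 8 mm ahead of it and the grasp point (between the pads) lies 11 mm behind it; z points along the fingers, y is the line along which they close (so a half turn about z gives the same grasp; the last joint's range is limited). The gripper opens to 88 mm and grips with 3 to 60 N. Pads are 19 mm wide; open, the fingers measure 130 mm over their backs; the gripper's body (78 mm by 193 mm) begins 47 mm behind the grasp point.
Start: joints at [82.225, 20.546, 0.682, 0, -70.136, -16.507], TCP at [0.278, 0.615, 0.235] pointing down, gripper open.
Joint ranges: [-176.03, 176.03], [-82.01, 121.73], [-58.28, 71.71], [-173.87, 95.51], [-174.79, -0.11], [-173.66, 173.66]. Speed limits (degrees/s): [136.94, 136.94, 172.46, 180, 180, 180].

## Interface

Orientations are given as [roll, pitch, yaw] about the fixed x, y, z axes, in that order (R = Rz(yaw) Ry(pitch) Rx(roll)).
In Python, from plant import telemetry, viewer, close_job, models gives the robot as it stands.
- The arm moves only by the shell command python3 -m handwheel 'ROWS' [FORCE]. ROWS is JSON, a list of rows, each an object with "grip": the closure, from -1 (fully open) to 1 (shut); "travel": the shift along the tool's x, y, z as a fraction of full scale, a list of three; "spin": the turn about the tool's z as a fraction of full scale. A call has 1 to 8 rows; each row shifts and turns the commanded pose from where the row before left it, along the tool's axes as they then stand; what a row does not reach is not made up. Full scale, the value 1, is 0.025 m for a shift and 5 degrees for a turn. A row lasts 1/8 s, in which the tool goes at most 62.5 mm and 10.7 degrees, less where a joint would pass 70% of its speed; a pose out of reach is approached as far as the arm can. A call with a number of a shift or a turn outside -1 to 1 is refused whole. A call with a gripper value outside its range is refused whole. The fingers move at their own pace and stop on an object; FORCE is the grip in N (left out, the last holds). Time passes only in rows, so rows that do not move let the fingers close. It gives the time, the measured TCP pose, the force, the opening and the grip force at its end, in the units of the state.
- telemetry.get_state(): the state, without advancing time (a new reading comes with each control period).
- viewer.capture(name): name is "scene" or "top" or "wrist"; returns the picture (480x640x3 uint8, red, green, blue); there is no depth.
- viewer.calibration(name): a dict with "fx", "fy", "cx", "cy" (pixels), "T" (4x4, takes a point from camera to world coordinates); the wrist camera has in their place "T_tool_cam" (4x4, takes a point from camera to tool coordinates, whose origin is the TCP and whose axes are the flange's). Camera axes: x right, y down, z forward; pixel columns grow to the right and rows downward; lengths in m; the calibration is good to about 2 mm. A picture is of the moment at which its call begins: read the wrist's pose just before it. calibration takes no time and is no camera call.
- close_job(): hands the job in; it is judged then, once.
Trained networks look in the newest picture that a camera, given by its name, has taken for a name from the list of things; names that differ only in an ending like _2 or _b are one class to them, and where a whole thing is asked for, a point or a joint stands for the part that bears it (a point fixed in the world has none). Each returns a list of dicts, best first, with "p" (0 to 1); they miss things now and then, are a little off and sometimes report something else, mostly with a low value. They report only what shows in the picture. A call takes as long as a camera call.
- models.find_in(camera, thing): "position" ([column, row] in pixels, amid what is visible of it).
The state is a dict: "time_s": time; "joints": joint angles; "qd": joint speeds; "joint_torque": joint torques, N m; "tcp_pos": TCP position; "eef_rot": TCP orientation; "contact_force": force on the tool from outside, world axes, zero at the start; "moment": the same for the moment, N m; "gripper_width": finger opening in m; "gripper_force": force on a finger pad.
Only numpy, scipy, OpenCV 4.12 (cv2) and the standard library are available. Lean on these libraries where they do the work, as an engineer would, in place of code of your own. Each camera call takes 0.05 s, during which the arm holds its last target. There are 200 camera calls.

## Task

On the opened printer, turn the quarter-turn fastener on the front deck until its slot points straight at the cover, in line with the cover's tongue. Then swing the sprung service cover down so that its tongue drops into the slot, and press the cover flush against the frame for the lid-switch test: finish while still holding it pressed shut, because it springs open when let go. Leave the bottle, jar, tools and loose parts lying around where they are.

Things in the scene. Friction and masses are not known exactly. Their poses are not given: they have to be found in the camera images.
- printer: Black printer with its housing off, fixed to the bench: 320 mm deep (x), 420 mm wide (y), deck 85 mm high. Origin under its centre; x points from its front (robot side) to its back, z up. Its service bay has an aluminium frame whose rim stands 94 mm above the bench; a thin paper tray sticks out 100 mm in front. All that is mounted on it turns with it.
- fastener (a joint): Angle (rad) of the quarter-turn fastener about its vertical axis, counterclockwise seen from above. 0: its slot is in line with the printer's x and the tongue; 1.57: across. Turns from -0.4 to 1.57 with light friction (0.06 N m), stays where it is left, no stop or click at 0. Starts between 0.7 and 1.4.
- slot (a point): Centre of the fastener's top, 113 mm above the bench, 125 mm in front of the printer's origin; x along the slot, z up. Steel head 36 mm (along the slot) by 37 mm, 22 mm high, split by an open-ended slot 13 mm wide, 22 mm deep; on a round flange 46 mm across, 6 mm thick. Can be gripped by either pair of opposite sides.
- cover (a joint): Opening angle (rad) of the service cover: 0 flush on the frame, 1.57 upright. Starts between 1.15 and 1.4. Its spring (0.6 N m/rad about 1.3 rad, friction 0.12 N m) lets it stay there and swings it open again from shut if let go; keeping it shut takes about 4 to 7 N down at the press point.
- hinge (a point): Middle of the cover's hinge line (its y axis), 60 mm behind the printer's origin, 94 mm above the bench; the frame turns with the cover. The grey plastic cover is a plate 142 mm long from hinge to free edge, 180 mm wide, 8 mm thick; shut, it reaches from the hinge towards the printer's front (-x) with its underside at hinge height.
- press (a point): Point on the outer face of the cover (its top when shut), on the middle line, 110 mm from the hinge line and 8 mm above the hinge frame's xy plane; its z axis points out of the outer face, its x from the free edge to the hinge. With the cover open this face looks to the printer's back and up.
- tongue (a point): Tip of the cover's steel tongue, 206 mm from the hinge line, mid-thickness. The tongue, 8 mm wide and 8 mm thick, juts 64 mm out of the middle of the cover's free edge and lies in the fastener's slot when shut; if the slot is out of line, it strikes the fastener's top and the cover cannot close.
- cartridge: Bystander: ink cartridge, 55 x 28 x 44 mm, on the printer's deck to the left of the bay; origin under its centre.
- screwdriver: Bystander: screwdriver 160 mm long, lying on the deck to the right of the bay.
- bottle: Bystander: white bottle, 96 mm across, 200 mm high, on the bench to the left; origin under its centre.
- jar: Bystander: white jar, 50 mm across, 60 mm high, on the bench to the right; origin under its centre.
- roller: Bystander: small white roller with a steel pin, 36 mm across, 30 mm high, on the bench to the right; origin under its centre.
- wrench: Bystander: wrench 150 mm long, lying on the bench to the left.

How it is judged:
By the outcome, as a careful person would: the job done as asked, in the order asked, and still so for the second after the job is handed in, while the arm keeps its last pose, push and grip.
It also fails if it takes over 45 s, if anything falls off the work surface, if the arm or the gripper's body presses on something with over 40 N, if the wrist force passes 120 N, or if a joint passes its speed limit or range.

## Working session

There is one attempt and no reset: what is moved stays moved. The work goes in short steps, Python scripts to look and compute and a shell command to move; the robot and the scene stay as the last step left them, time stands still between calls to the robot, and variables do not carry over. Pictures are saved under pics/ and viewed, at most 10 in all, crops included, and the job is handed in when it is done.

```bash
mkdir -p pics
cat > h.py <<'E'
import numpy as np,cv2
from scipy.spatial.transform import Rotation as R
from plant import telemetry, viewer, close_job, models
def ray(cam,px,st=None):
    c=viewer.calibration(cam)
    if cam=="wrist":
        st=st or telemetry.get_state();W=np.eye(4);W[:3,:3]=R.from_euler('xyz',st['eef_rot'],degrees=True).as_matrix();W[:3,3]=st['tcp_pos'];T=W@np.array(c['T_tool_cam'])
    else:T=np.array(c['T'])
    d=T[:3,:3]@np.array([(px[0]-c['cx'])/c['fx'],(px[1]-c['cy'])/c['fy'],1]);return T[:3,3],d
def at_z(cam,px,z,st=None):
    o,d=ray(cam,px,st);return o+d*(z-o[2])/d[2]
def proj(cam,p,st=None):
    c=viewer.calibration(cam)
    if cam=="wrist":
        st=st or telemetry.get_state();W=np.eye(4);W[:3,:3]=R.from_euler('xyz',st['eef_rot'],degrees=True).as_matrix();W[:3,3]=st['tcp_pos'];T=W@np.array(c['T_tool_cam'])
    else:T=np.array(c['T'])
    q=T[:3,:3].T@(np.array(p)-T[:3,3]);return [c['fx']*q[0]/q[2]+c['cx'],c['fy']*q[1]/q[2]+c['cy']]
def snap(cam,name):
    im=viewer.capture(cam);cv2.imwrite(f'pics/{name}.png',im[:,:,::-1]);return im
E
python3 - <<'E'
from h import *
print(telemetry.get_state())
for cam in ("top","scene"):
    snap(cam,cam+"0")
    c=viewer.calibration(cam);print(cam,c['fx'],np.round(c['T'],3).tolist())
    for t,z in (("slot",.113),("fastener",.11),("printer",.085),("tongue",.25),("hinge",.094),("press",.2),("cover",.15),("cartridge",.107),("bottle",.2),("jar",.06)):
        for r in models.find_in(cam,t)[:2]: print(t,round(r['p'],2),np.round(r['position']),np.round(at_z(cam,r['position'],z),3))
E
```

```text
{'time_s': 0.0, 'joints': array([ 8.22251024e+01,  2.05915717e+01,  6.35957409e-01, -2.15287483e-02,
       -7.01348560e+01, -1.65088395e+01]), 'qd': array([-0.06845703, -0.10693007, -0.12093357,  0.04843032, -0.05268977,
       -0.00871787]), 'joint_torque': array([-1.28293336e-04, -5.82719064e+01,  2.93063235e+01,  6.99720696e+00,
        7.16366252e-03, -1.52031243e-04]), 'tcp_pos': array([0.27739925, 0.61486576, 0.23363328]), 'eef_rot': array([ 1.79907508e+02, -6.30681684e-03, -2.42910636e+01]), 'contact_force': array([ 0.62771932, -0.69162017,  0.32111404]), 'moment': array([ 0.01174608, -0.00522997, -0.01936974]), 'gripper_force': 0.0, 'gripper_width': 0.08778718508893148}
top 482.13117586172535 [[-0.001, -0.997, 0.079, 0.441], [-1.0, 0.002, 0.009, 0.002], [-0.009, -0.079, -0.997, 1.248], [0.0, 0.0, 0.0, 1.0]]
slot 0.87 [347. 252.] [ 0.505 -0.048  0.113]
slot 0.4 [359. 178.] [ 0.682 -0.078  0.113]
fastener 0.68 [345. 251.] [ 0.509 -0.044  0.11 ]
printer 0.98 [355. 215.] [ 0.596 -0.069  0.085]
tongue 0.92 [365. 178.] [ 0.653 -0.082  0.25 ]
hinge 0.73 [363. 175.] [ 0.693 -0.09   
[... 502 characters left out ...]
 0.0, 1.0]]
slot 0.71 [318. 211.] [ 0.518 -0.039  0.113]
fastener 0.76 [319. 214.] [ 0.52  -0.034  0.11 ]
fastener 0.28 [200. 155.] [ 0.643 -0.399  0.11 ]
printer 0.91 [286. 237.] [ 0.624 -0.046  0.085]
tongue 0.87 [258. 223.] [ 0.709 -0.032  0.25 ]
hinge 0.68 [262. 221.] [ 0.643 -0.122  0.094]
press 0.7 [258. 218.] [ 0.682 -0.072  0.2  ]
press 0.3 [403. 408.] [0.745 0.487 0.2  ]
cover 0.71 [258. 221.] [ 0.67  -0.095  0.15 ]
cover 0.56 [234. 146.] [ 0.567 -0.335  0.15 ]
cartridge 0.87 [302. 276.] [0.673 0.079 0.107]
bottle 0.98 [480. 333.] [0.504 0.48  0.2  ]
bottle 0.32 [202. 156.] [ 0.675 -0.321  0.2  ]
jar 0.68 [202. 152.] [ 0.612 -0.447  0.06 ]
jar 0.23 [262. 181.] [ 0.546 -0.249  0.06 ]
```

View pics/top0.png

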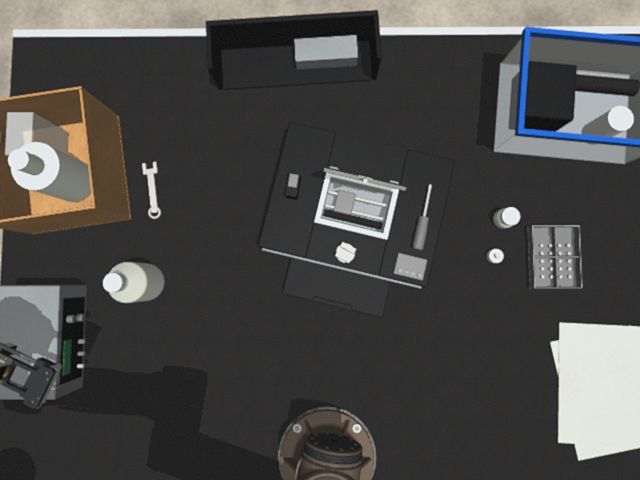

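View pics/scene0.png

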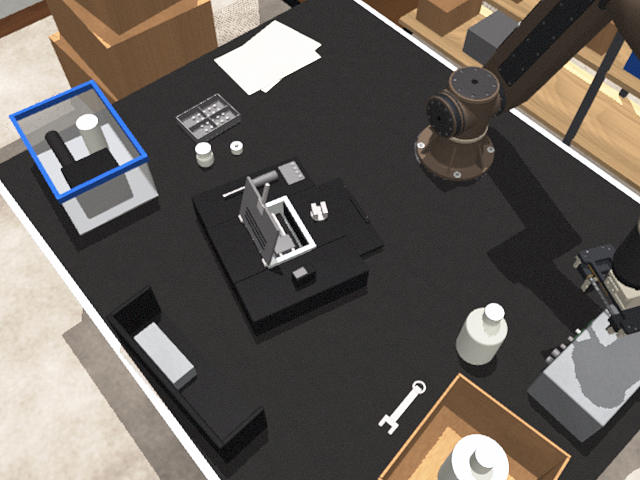

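The pictures show the printer yawed about -13°, with its front edge running from (262,249) to (421,287) in top. The fastener is at (345,252) and the cover is open near (362,177). The bottle at (130,282) lies towards the arm's path, so I'll rise first.

```bash
cat >> h.py <<'E'
def need(p,yaw=None):
    st=telemetry.get_state();M=R.from_euler('xyz',st['eef_rot'],degrees=True).as_matrix()
    d=M.T@(np.array(p)-st['tcp_pos'])/.025
    print('units',np.round(d,2),'spin units',None if yaw is None else round(((st['eef_rot'][2]-yaw+180)%360-180)/5,2))
E
python3 -c "
from h import *
print(np.round(viewer.calibration('wrist')['T_tool_cam'],3), viewer.calibration('wrist')['fx'])
need([.46,-.03,.31],-13)"
python3 -m handwheel '[{"grip":-1,"travel":[0.3,1,-1],"spin":0},{"grip":-1,"travel":[0.3,1,-1],"spin":0},{"grip":-1,"travel":[0.4,1,-1],"spin":0},{"grip":-1,"travel":[0.6,1,0],"spin":0},{"grip":-1,"travel":[0.6,1,0],"spin":0},{"grip":-1,"travel":[0.6,1,0],"spin":0},{"grip":-1,"travel":[0.6,1,0],"spin":0},{"grip":-1,"travel":[0.6,1,0],"spin":0}]' 10
python3 -c "
from h import *
need([.46,-.03,.31],-13)"
```

```text
[[ 0.001 -0.955 -0.297  0.079]
 [ 1.     0.001 -0.001  0.   ]
 [ 0.001 -0.297  0.955 -0.15 ]
 [ 0.     0.     0.     1.   ]] 412.78444570121826
units [17.26 20.53 -3.02] spin units -2.26
time_s: 2.1
tcp_pos: [0.2865, 0.3908, 0.3097]
eef_rot: [-180.0, 0.0, -24.3]
contact_force: [0.2, -0.2, 0.5]
gripper_width: 0.0879
gripper_force: 0.0
units [13.25 12.49 -0.02] spin units -2.26
```

```bash
python3 -m handwheel '[{"grip":-1,"travel":[1,1,0],"spin":-1},{"grip":-1,"travel":[1,1,0],"spin":-1},{"grip":-1,"travel":[1,1,0],"spin":-0.25},{"grip":-1,"travel":[1,1,0],"spin":0},{"grip":-1,"travel":[1,1,0],"spin":0},{"grip":-1,"travel":[1,1,0],"spin":0},{"grip":-1,"travel":[1,1,0],"spin":0},{"grip":-1,"travel":[1,1,0],"spin":0}]'
python3 -c "
from h import *
need([.5,-.045,.31],-13)"
```

```text
time_s: 3.1
tcp_pos: [0.4265, 0.1455, 0.3099]
eef_rot: [-180.0, -0.0, -13.0]
contact_force: [1.0, 0.8, 0.0]
gripper_width: 0.0874
gripper_force: 0.0
units [ 4.58  6.76 -0.01] spin units -0.0
```

```bash
python3 -m handwheel '[{"grip":-1,"travel":[0.65,0.97,0],"spin":0},{"grip":-1,"travel":[0.65,0.97,0],"spin":0},{"grip":-1,"travel":[0.65,0.97,0],"spin":0},{"grip":-1,"travel":[0.65,0.97,0],"spin":0},{"grip":-1,"travel":[0.65,0.97,0],"spin":0},{"grip":-1,"travel":[0.65,0.97,0],"spin":0},{"grip":-1,"travel":[0.65,0.97,0],"spin":0},{"grip":-1,"travel":[0,0,0],"spin":0}]'
python3 - <<'E'
from h import *
st=telemetry.get_state();snap("wrist","w0")
for t,z in (("slot",.113),("fastener",.113),("tongue",.28),("hinge",.094),("cover",.18),("cartridge",.129)):
    for r in models.find_in("wrist",t)[:2]: print(t,round(r['p'],2),np.round(r['position']),np.round(at_z("wrist",r['position'],z,st),3))
print(st['tcp_pos'],st['eef_rot'])
E
```

```text
time_s: 4.1
tcp_pos: [0.4988, -0.0459, 0.3094]
eef_rot: [180.0, 0.0, -13.2]
contact_force: [-0.3, 0.3, 0.1]
gripper_width: 0.0877
gripper_force: 0.0
slot 0.89 [319. 199.] [ 0.509 -0.047  0.113]
fastener 0.63 [315. 198.] [ 0.511 -0.045  0.113]
cartridge 0.56 [112.  46.] [0.657 0.073 0.129]
[ 0.49881768 -0.04585385  0.3093809 ] [ 1.79978050e+02  1.72999062e-02 -1.31632383e+01]
```

View pics/w0.png

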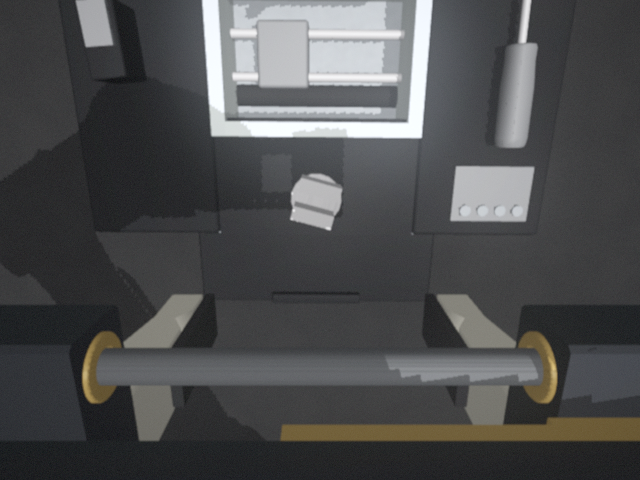

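The wrist picture shows the fastener at (317,200) with its slot running from (297,203) to (341,214), about 75° off. The bay frame looks square with the image. A zoomed crop and the edge positions will give the exact angles.

Run:
```python
from h import *
im=cv2.imread('pics/w0.png');c=cv2.resize(im[160:240,267:367],None,fx=7,fy=7,interpolation=cv2.INTER_CUBIC);cv2.imwrite('pics/w0c.png',c)
g=cv2.cvtColor(im,cv2.COLOR_BGR2GRAY).astype(int)
def fit(pts,z):
    w=np.array([at_z('wrist',p,z)[:2] for p in pts]);return w
# front outer edge of frame
P=[]
for x in range(225,412,4):
    col=g[125:150,x];i=np.argmin(np.diff(col));P.append((x,125+i+.5))
w=fit(P,.094);vx,vy,x0,y0=cv2.fitLine(w.astype(np.float32),cv2.DIST_HUBER,0,.001,.001).ravel();print('front edge dir',np.degrees(np.arctan2(vy,vx))%180-90)
L=[];Rr=[]
for y in range(5,130,4):
    L.append((195+np.argmax(np.diff(g[y,195:225]))+.5,y));Rr.append((415+np.argmin(np.diff(g[y,415:445]))+.5,y))
for n,Q in (('L',L),('R',Rr)):
    w=fit(Q,.094);vx,vy,a,b=cv2.fitLine(w.astype(np.float32),cv2.DIST_HUBER,0,.001,.001).ravel();print(n,np.degrees(np.arctan(vy/vx)),a,b)
```

```text
front edge dir -13.370026
L -13.375259 0.63466334 0.020736793
R -13.239777 0.5897756 -0.15488021
```

View pics/w0c.png

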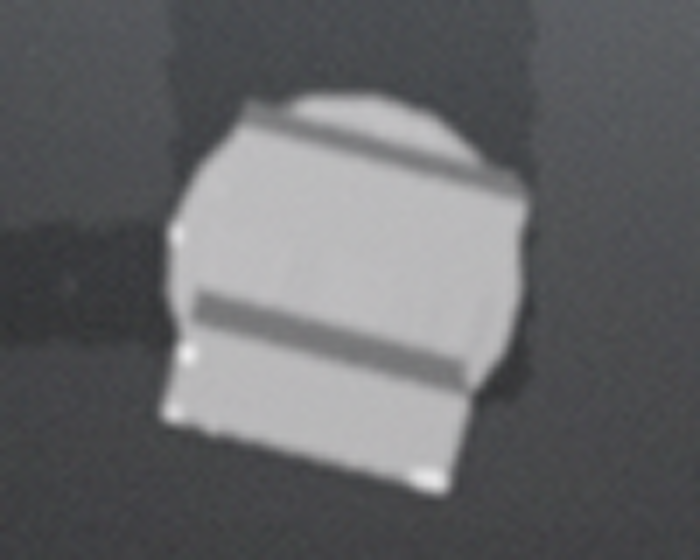

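The crop shows the head's top corners at about (245,120), (520,198), (445,492) and (165,420), with the slot wall along (195,325)-(465,390).

Run:
```python
from h import *
q=[(245,120),(520,198),(445,492),(165,420),(195,325),(465,390)]
w=np.array([at_z('wrist',(267+(a+.5)/7-.5,160+(b+.5)/7-.5),.113) for a,b in q])[:,:2]
print(w.round(4),'centre',w[:4].mean(0))
for i,j in ((0,1),(3,2),(4,5),(3,0),(2,1)):
    d=w[i]-w[j];print(i,j,np.linalg.norm(d),np.degrees(np.arctan2(d[1],d[0]))+13.3)
```

```text
[[ 0.5307 -0.0355]
 [ 0.5141 -0.0657]
 [ 0.4802 -0.0489]
 [ 0.497  -0.0172]
 [ 0.5077 -0.0237]
 [ 0.4924 -0.0541]] centre [ 0.50549644 -0.04182326]
0 1 0.034386216297194794 74.52547292444348
3 2 0.035873726333950466 75.48359594030582
4 5 0.03409868405720773 76.54214248804213
3 0 0.03839773452217003 164.7161123948383
2 1 0.037831939536505876 166.96491056887817
```

```bash
cat >> h.py <<'E'
YAW=-13.3;C=np.array([.5055,-.042]);X=np.array([np.cos(np.radians(YAW)),np.sin(np.radians(YAW))]);Y=np.array([-X[1],X[0]])
def P(x,y,z): # point: printer axes, x measured from the hinge line
    return np.array([*(C+X*(.185+x)+Y*y),z])
def cov(phi,r,h=0,y=0): return P(-r*np.cos(phi)+h*np.sin(phi),y,.094+r*np.sin(phi)+h*np.cos(phi))
E
python3 - <<'E'
from h import *
im=cv2.imread('pics/scene0.png');x0,y0,k=190,150,5
c=cv2.resize(im[y0:y0+120,x0:x0+160],None,fx=k,fy=k,interpolation=cv2.INTER_CUBIC)
for phi,col in ((1.15,(0,0,255)),(1.25,(0,255,0)),(1.35,(255,0,0))):
    for r,y in ((.206,0),(.142,.09),(.142,-.09),(0,.09),(0,-.09)):
        p=proj("scene",cov(phi,r,.004,y));cv2.circle(c,(int((p[0]-x0+.5)*k),int((p[1]-y0+.5)*k)),4,col,1)
cv2.imwrite('pics/s0c.png',c)
need([*C,.2],-118.3)
E
python3 -m handwheel '[{"grip":-0.22,"travel":[0,0,0],"spin":1},{"grip":-0.22,"travel":[0,0,0],"spin":1},{"grip":-0.22,"travel":[0,0,0],"spin":1},{"grip":-0.22,"travel":[0,0,0],"spin":1},{"grip":-0.22,"travel":[0,0,0],"spin":1},{"grip":-0.22,"travel":[0,0,0],"spin":1},{"grip":-0.22,"travel":[0,0,0],"spin":1},{"grip":-0.22,"travel":[0,0,0],"spin":1}]'
```

```text
units [ 0.26 -0.14  4.39] spin units 21.07
time_s: 5.45
tcp_pos: [0.4985, -0.044, 0.3097]
eef_rot: [-180.0, -0.0, -53.1]
contact_force: [-0.5, -0.3, 1.1]
gripper_width: 0.0532
gripper_force: 0.0
```

View pics/s0c.png

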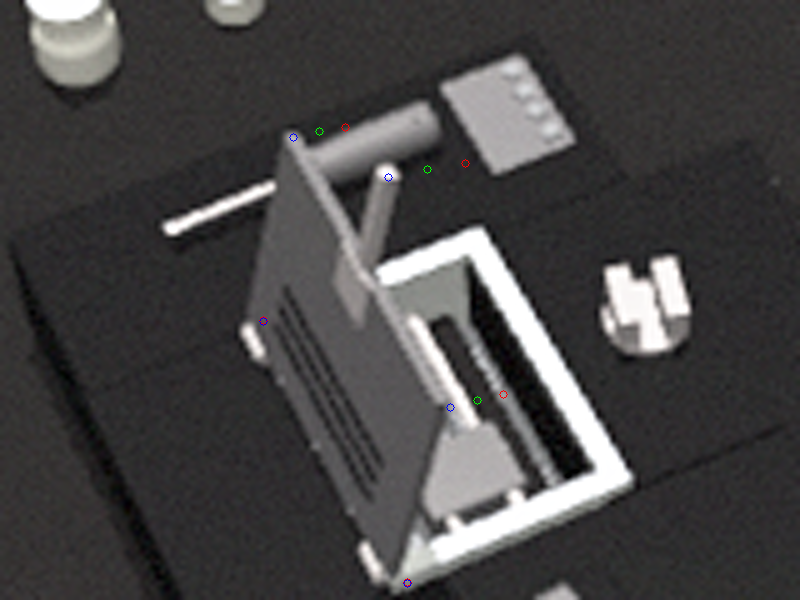

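The crop shows the tongue tip at (388,175) and the cover corners on the blue markers. So the cover stands at about 1.35 rad, the geometry fits, and there is room to turn the fastener.

```bash
python3 -m handwheel '[{"grip":-0.22,"travel":[0,0,0],"spin":1},{"grip":-0.22,"travel":[0,0,0],"spin":1},{"grip":-0.22,"travel":[0,0,0],"spin":1},{"grip":-0.22,"travel":[0,0,0],"spin":1},{"grip":-0.22,"travel":[0,0,0],"spin":1},{"grip":-0.22,"travel":[0,0,0],"spin":1},{"grip":-0.22,"travel":[0,0,0],"spin":1},{"grip":-0.22,"travel":[0,0,0],"spin":1}]'
python3 -m handwheel '[{"grip":-0.22,"travel":[0,0,1],"spin":1},{"grip":-0.22,"travel":[0,0,1],"spin":1},{"grip":-0.22,"travel":[0,0,1],"spin":1},{"grip":-0.22,"travel":[0,0,1],"spin":1},{"grip":-0.22,"travel":[0,0,1],"spin":1},{"grip":-0.22,"travel":[0,0,0],"spin":0.05},{"grip":-0.22,"travel":[0,0,0],"spin":0}]'
python3 - <<'E'
from h import *
need([*C,.14],-118.3)
st=telemetry.get_state();im=snap("wrist","w1")
for r in models.find_in("wrist","slot")[:2]: print(r['p'],np.round(r['position']),at_z("wrist",r['position'],.113,st))
E
```

```text
time_s: 6.45
tcp_pos: [0.4985, -0.044, 0.3097]
eef_rot: [-180.0, 0.0, -93.1]
contact_force: [-0.2, -0.5, 0.2]
gripper_width: 0.0536
gripper_force: 0.0
time_s: 7.32
tcp_pos: [0.4992, -0.0442, 0.1856]
eef_rot: [-179.9, 0.0, -118.1]
contact_force: [0.2, 0.1, 0.1]
gripper_width: 0.0532
gripper_force: 0.0
units [-0.2  -0.18  1.83] spin units 0.03
0.72 [310. 257.] [ 0.50131638 -0.04892152  0.113     ]
```

View pics/w1.png

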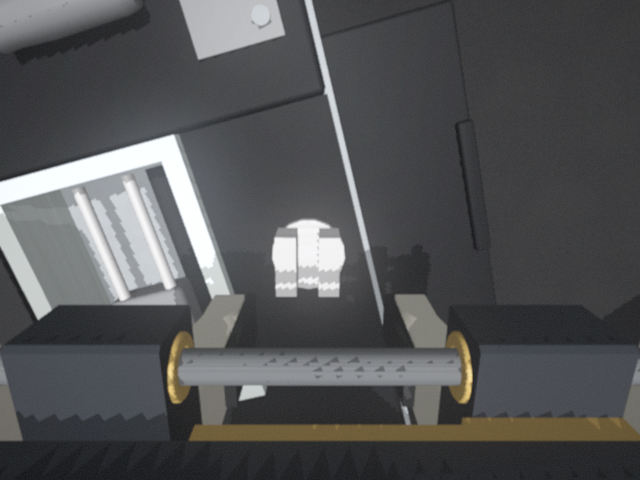

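The slot now runs vertically in the image, in line with tool x. The head's top spans columns 275-341 and rows 237-297, so its centre is about (308,267).

Run:
```python
from h import *
p=at_z("wrist",(308,267),.113);print(p)
for q in ((275,267),(341,267),(308,237),(308,297)): print(at_z("wrist",q,.113)[:2])
need([*p[:2],.107],-118.3)
```

```text
[ 0.5052872  -0.04373744  0.113     ]
[ 0.52206839 -0.05270371]
[ 0.48851028 -0.03477347]
[ 0.496646   -0.05957475]
[ 0.51433897 -0.02714766]
units [-0.13 -0.2   3.15] spin units 0.02
```

```bash
python3 -m handwheel '[{"grip":-0.22,"travel":[-0.16,-0.19,1],"spin":0},{"grip":-0.22,"travel":[0,0,1],"spin":0},{"grip":-0.22,"travel":[0,0,0.6],"spin":0},{"grip":-0.22,"travel":[0,0,0.55],"spin":0},{"grip":1,"travel":[0,0,0],"spin":0},{"grip":1,"travel":[0,0,0],"spin":0},{"grip":1,"travel":[0,0,0],"spin":0},{"grip":1,"travel":[0,0,0],"spin":0}]' 25
```

```text
time_s: 8.43
tcp_pos: [0.5071, -0.0438, 0.1068]
eef_rot: [-179.8, 0.1, -118.2]
contact_force: [9.4, -8.6, -9.4]
gripper_width: 0.0368
gripper_force: 24.9
```

```bash
python3 -m handwheel '[{"grip":1,"travel":[0,-0.07,0],"spin":0},{"grip":1,"travel":[0,0,0],"spin":0.5},{"grip":1,"travel":[0,0,0],"spin":1},{"grip":1,"travel":[0,0,0],"spin":1},{"grip":1,"travel":[0,0,0],"spin":1},{"grip":1,"travel":[0,0,0],"spin":1},{"grip":1,"travel":[0,0,0],"spin":1},{"grip":1,"travel":[0,0,0],"spin":1}]'
```

```text
time_s: 9.43
tcp_pos: [0.5076, -0.0441, 0.1067]
eef_rot: [-179.9, 0.1, -150.9]
contact_force: [5.0, -3.7, -3.7]
gripper_width: 0.0367
gripper_force: 24.9
```

```bash
python3 -m handwheel '[{"grip":1,"travel":[0,0,0],"spin":1},{"grip":1,"travel":[0,0,0],"spin":1},{"grip":1,"travel":[0,0,0],"spin":1},{"grip":1,"travel":[0,0,0],"spin":1},{"grip":1,"travel":[0,0,0],"spin":1},{"grip":1,"travel":[0,0,0],"spin":1},{"grip":1,"travel":[0,0,0],"spin":1},{"grip":1,"travel":[0,0,0],"spin":1}]'
python3 -m handwheel '[{"grip":1,"travel":[0,0,0],"spin":0.5},{"grip":1,"travel":[0,0,0],"spin":0},{"grip":1,"travel":[0,0,0],"spin":0}]'
```

```text
time_s: 10.42
tcp_pos: [0.5077, -0.0444, 0.1067]
eef_rot: [180.0, 0.2, 169.1]
contact_force: [5.4, -5.5, -5.3]
gripper_width: 0.0369
gripper_force: 24.9
time_s: 10.8
tcp_pos: [0.5077, -0.0444, 0.1067]
eef_rot: [180.0, 0.2, 166.7]
contact_force: [5.2, -6.6, -4.4]
gripper_width: 0.0366
gripper_force: 24.9
```

```bash
sed -i 's/C=np.array(\[.5055,-.042\])/C=np.array([.507,-.0437])/' h.py
python3 -m handwheel '[{"grip":-0.22,"travel":[0,0,0],"spin":0},{"grip":-0.22,"travel":[0,0,0],"spin":0},{"grip":-0.22,"travel":[0,0,0],"spin":0},{"grip":-0.22,"travel":[0,0,-1],"spin":0},{"grip":-0.22,"travel":[0,0,-1],"spin":0},{"grip":-0.22,"travel":[0,0,-1],"spin":0},{"grip":-0.22,"travel":[0,0,-1],"spin":0},{"grip":-0.22,"travel":[0,0,0],"spin":0}]'
python3 -c "
from h import *
im=snap('wrist','w2')"
```

```text
time_s: 11.8
tcp_pos: [0.5073, -0.0437, 0.2079]
eef_rot: [179.9, 0.2, 166.7]
contact_force: [0.9, -0.1, -0.5]
gripper_width: 0.0532
gripper_force: 0.0
```

View pics/w2.png

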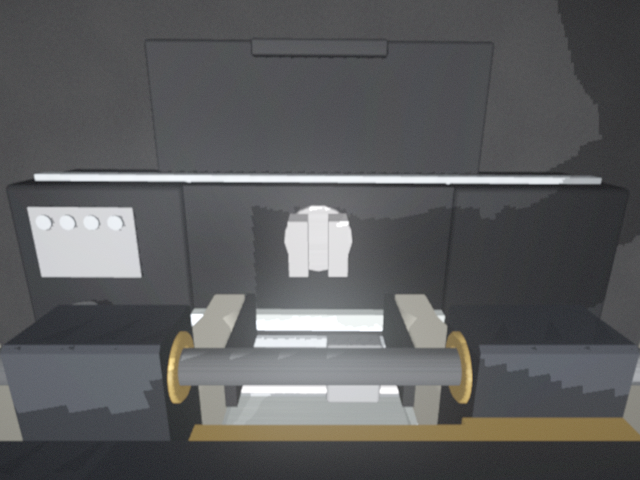

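The fastener is at (318,240) with its slot vertical in the image, square to the printer's edges. So it is in line. Next I close the fingers and go up and over the cover.

```bash
python3 -c "
from h import *
need(P(.03,0,.33),166.7)"
python3 -m handwheel '[{"grip":1,"travel":[0,0,-1],"spin":0},{"grip":1,"travel":[0,0,-1],"spin":0},{"grip":1,"travel":[0,0,-1],"spin":0},{"grip":1,"travel":[-0.5,0,-1],"spin":0},{"grip":1,"travel":[-1,0,-0.9],"spin":0},{"grip":1,"travel":[-1,0,0],"spin":0},{"grip":1,"travel":[-1,0,0],"spin":0},{"grip":1,"travel":[-1,0,0],"spin":0}]'
python3 -m handwheel '[{"grip":1,"travel":[-1,0,0],"spin":0},{"grip":1,"travel":[-1,0,0],"spin":0},{"grip":1,"travel":[-1,0,0],"spin":0},{"grip":1,"travel":[-1,0,0],"spin":0},{"grip":1,"travel":[0,0,0],"spin":0}]'
python3 -c "
from h import *
need(P(.03,0,.253),166.7)"
```

```text
units [-8.63  0.01 -4.92] spin units 0.0
time_s: 12.85
tcp_pos: [0.6161, -0.0699, 0.3269]
eef_rot: [-180.0, -0.1, 166.7]
contact_force: [-0.0, -0.1, 0.3]
gripper_width: 0.0006
gripper_force: 0.0
time_s: 13.48
tcp_pos: [0.7137, -0.093, 0.3251]
eef_rot: [-179.9, -0.2, 166.7]
contact_force: [0.5, 0.5, -0.7]
gripper_width: 0.0003
gripper_force: 0.0
units [-0.11  0.02  2.88] spin units -0.0
```

```bash
python3 -m handwheel '[{"grip":1,"travel":[0,0,1],"spin":0},{"grip":1,"travel":[0,0,1],"spin":0},{"grip":1,"travel":[0,0,0.9],"spin":0},{"grip":1,"travel":[0,0,0],"spin":0}]'
python3 - <<'E'
from h import *
st=telemetry.get_state();p=st['tcp_pos'];x=(p[:2]-C)@X-.185;z=p[2];print(x,(p[:2]-C)@Y,z)
for phi in np.arange(1.3,-.01,-.1):
    s=min(1,(1.3-phi)/.8);r=.155-.037*s
    tx=-r*np.cos(phi)+.008*np.sin(phi)+.0095;tz=.094+r*np.sin(phi)+.008*np.cos(phi)+.008
    print(round(phi,2),'tip-body gap to tongue',round((.206-r)*np.sin(phi),3),'units',np.round([-(tx-x)/.025,-(tz-z)/.025],2),round(tz,4));x,z=tx,tz
E
```

```text
time_s: 13.98
tcp_pos: [0.7113, -0.0926, 0.2532]
eef_rot: [-179.9, -0.3, 166.7]
contact_force: [-0.6, 0.4, 0.5]
gripper_width: 0.0005
gripper_force: 0.0
0.02504052186103231 -0.0006084386178899004 0.25322511817906257
1.3 tip-body gap to tongue 0.049 units [ 1.97 -0.01] 0.2535
1.2 tip-body gap to tongue 0.052 units [0.53 0.34] 0.2451
1.1 tip-body gap to tongue 0.054 units [0.48 0.38] 0.2355
1.0 tip-body gap to tongue 0.055 units [0.42 0.42] 0.2251
0.9 tip-body gap to tongue 0.054 units [0.36 0.45] 0.2139
0.8 tip-body gap to tongue 0.053 units [0.3  0.47] 0.2022
0.7 tip-body gap to tongue 0.051 units [0.24 0.48] 0.1901
0.6 tip-body gap to tongue 0.047 units [0.18 0.49] 0.1778
0.5 tip-body gap to tongue 0.042 units [0.12 0.49] 0.1656
0.4 tip-body gap to tongue 0.034 units [0.23 0.41] 0.1553
0.3 tip-body gap to tongue 0.026 units [0.19 0.43] 0.1445
0.2 tip-body gap to tongue 0.017 units [0.15 0.45] 0.1333
0.1 tip-body gap to tongue 0.009 units [0.1  0.46] 0.1217
-0.0 tip-body gap to tongue -0.0 units [0.06 0.47] 0.11
```

```bash
python3 -m handwheel '[{"grip":1,"travel":[0.7,0,0],"spin":0},{"grip":1,"travel":[0.7,0,0],"spin":0},{"grip":1,"travel":[0.57,0,0],"spin":0},{"grip":1,"travel":[0.53,0,0.34],"spin":0},{"grip":1,"travel":[0.48,0,0.38],"spin":0},{"grip":1,"travel":[0.42,0,0.42],"spin":0},{"grip":1,"travel":[0,0,0],"spin":0}]'
python3 -c "
from h import *
p=telemetry.get_state()['tcp_pos'];print((p[:2]-C)@X-.185,p[2]);snap('scene','s3')
c=cv2.imread('pics/s3.png')[130:280,160:360];cv2.imwrite('pics/s3c.png',cv2.resize(c,None,fx=4,fy=4))"
```

```text
time_s: 14.85
tcp_pos: [0.6297, -0.0731, 0.2279]
eef_rot: [180.0, 0.0, 166.7]
contact_force: [0.4, -0.1, 1.2]
gripper_width: 0.0005
gripper_force: 0.0
-0.05886502145287162 0.22786535759632315
```

View pics/s3c.png

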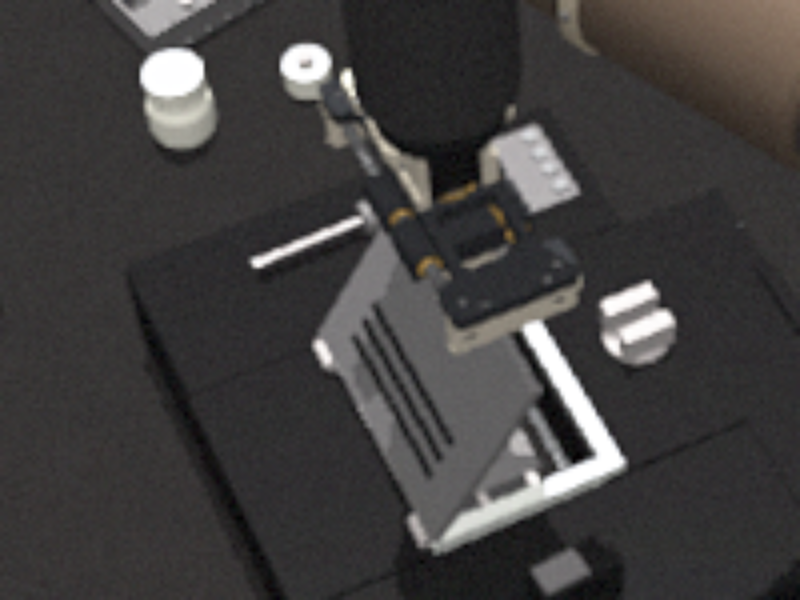

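The picture shows the cover being carried down, about 1 rad open, with the gripper behind the tongue. The slot at (635,320) is still in line. I continue along the arc.

```bash
python3 -m handwheel '[{"grip":1,"travel":[0.36,0,0.45],"spin":0},{"grip":1,"travel":[0.3,0,0.47],"spin":0},{"grip":1,"travel":[0.24,0,0.48],"spin":0},{"grip":1,"travel":[0.18,0,0.49],"spin":0},{"grip":1,"travel":[0.12,0,0.49],"spin":0},{"grip":1,"travel":[0.23,0,0.41],"spin":0},{"grip":1,"travel":[0.19,0,0.43],"spin":0},{"grip":1,"travel":[0,0,0],"spin":0}]'
python3 -m handwheel '[{"grip":1,"travel":[0.15,0,0.45],"spin":0},{"grip":1,"travel":[0.1,0,0.46],"spin":0},{"grip":1,"travel":[0.06,0,0.4],"spin":0},{"grip":1,"travel":[0,0,0],"spin":0},{"grip":1,"travel":[0,0,0],"spin":0}]'
python3 -c "
from h import *
p=telemetry.get_state()['tcp_pos'];print((p[:2]-C)@X-.185,p[2])"
```

```text
time_s: 15.9
tcp_pos: [0.5902, -0.0639, 0.1457]
eef_rot: [-180.0, -0.1, 166.7]
contact_force: [0.2, 0.3, 3.7]
gripper_width: 0.0005
gripper_force: 1.4
time_s: 16.52
tcp_pos: [0.5832, -0.0622, 0.1143]
eef_rot: [-180.0, -0.0, 166.7]
contact_force: [-1.7, 1.5, 4.5]
gripper_width: 0.0006
gripper_force: 2.2
-0.1065647799402771 0.1143059146115663
```

```bash
python3 -m handwheel '[{"grip":1,"travel":[0,0,0.1],"spin":0},{"grip":1,"travel":[0,0,0.1],"spin":0},{"grip":1,"travel":[0,0,0],"spin":0},{"grip":1,"travel":[0,0,0],"spin":0}]'
```

```text
time_s: 17.02
tcp_pos: [0.5829, -0.0621, 0.1102]
eef_rot: [180.0, -0.0, 166.7]
contact_force: [-6.9, 2.5, 12.1]
gripper_width: 0.0004
gripper_force: 6.0
```

```bash
python3 -m handwheel '[{"grip":1,"travel":[0,0,0.04],"spin":0},{"grip":1,"travel":[0,0,0],"spin":0},{"grip":1,"travel":[0,0,0],"spin":0},{"grip":1,"travel":[0,0,0],"spin":0}]'
python3 -c "
from h import *
snap('scene','s4')
c=cv2.imread('pics/s4.png')[150:270,180:340];cv2.imwrite('pics/s4c.png',cv2.resize(c,None,fx=5,fy=5))"
```

```text
time_s: 17.52
tcp_pos: [0.5829, -0.0621, 0.11]
eef_rot: [180.0, 0.0, 166.7]
contact_force: [-7.2, 3.7, 18.8]
gripper_width: 0.0002
gripper_force: 9.4
```

View pics/s4c.png

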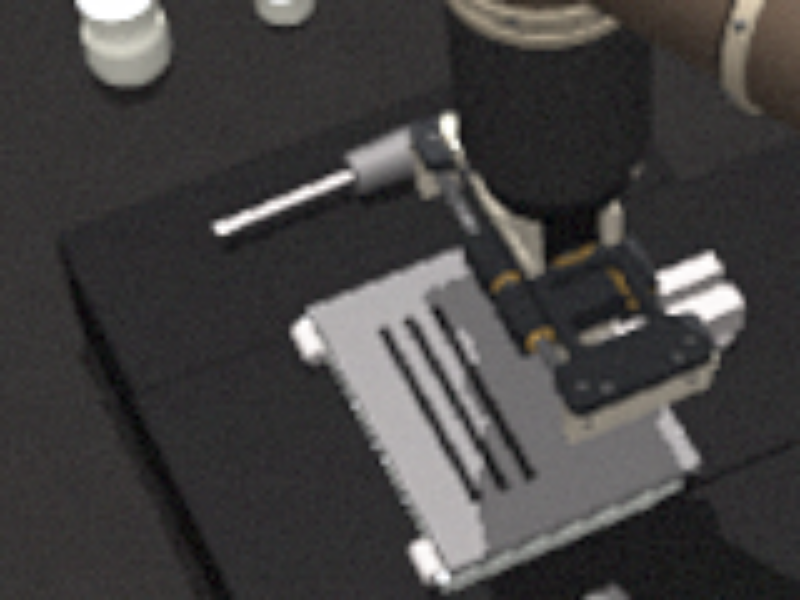

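The picture shows the cover flat on the frame, the slot at (700,300) still in line, and the bystanders in view unmoved. Force rose from 12 to 19 N with almost no travel, and the TCP height of 0.110 m matches flush.

```bash
python3 -c "
from h import *
print(close_job())"
```

```text
the job is handed in; nothing more can be done
None
```

The fastener's slot is in line with the tongue, the cover is flush on the frame and held there with about 19 N, and the job was handed in at about 17.6 s.

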